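# Lay out a bent-pipe pressure-test run

## Task

Lay out the test run on the white layout board as it is drawn there: stand the blue pipe rest on the black outline nearer the blue bin and the red pipe rest on the black outline nearer the red bin, troughs along the run, and lay the bent copper pipe on top, seated in both rests and following the drawn copper line. On the grey outlines just beyond the pipe's two ends stand the green-wheeled valve (the blue bin's end) and the pressure gauge (the red bin's end), upright and with their bores in line with the pipe legs. Leave the flux tin and the tape measure where they are, and let go of everything.

Things in the scene. Friction and masses are not known exactly. Their poses are not given: they have to be found in the camera images.
- board: White layout board fixed flat on the bench, 140 (x) x 350 (y) x 8 mm. Origin: centre of underside, z up. Drawn on it (x, y in mm): black outlines for the rests centred at (25, 62), (-25, -62); grey outlines for valve and gauge at (25, 140), (-25, -140), all along y; copper line of the pipe (-25, -95), (-25, -25), (25, 25), (25, 95). Same after a half turn: the bins tell the ends apart.
- blue_bin: Blue open plastic parts bin, fixed, 100 x 90 mm, 65 mm high, copper bits inside; it stands on the bench off one end (+y or -y) of the board, left or right. Origin: centre of the underside.
- red_bin: Red open plastic parts bin, fixed, 100 x 90 mm, 65 mm high, steel bits inside; it stands off the other end of the board. Origin: centre of the underside.
- blue_rest: Loose V-shaped pipe rest of blue plastic: 48 mm in its x, 44 in its y, 32 high, flat outer sides, 0.12 kg. The open V trough runs along its y, bottom of the V 10 mm up, walls at 45 degrees; a 22 mm pipe lying in it has its underside 14.6 mm above the rest's underside. Same after a half turn. Origin: centre of the underside, z up.
- red_rest: Loose V-shaped pipe rest of red plastic: 48 mm in its x, 44 in its y, 32 high, flat outer sides, 0.12 kg. The open V trough runs along its y, bottom of the V 10 mm up, walls at 45 degrees; a 22 mm pipe lying in it has its underside 14.6 mm above the rest's underside. Same after a half turn. Origin: centre of the underside, z up.
- pipe: Loose 22 mm copper pipe with an offset bend, lying flat, 0.2 kg. Centre line in its frame (x, y in mm): (-25, -95), (-25, -25), slanting at 45 degrees to (25, 25), then (25, 95): legs along its y. Same after a half turn. Origin: middle of the slanted part (centre of mass), on the underside, 11 mm below the centre line; z up. Grip it across the slanted part.
- valve: Loose brass gate valve upright on a flat foot, bore along its y: 50 mm long, 34 mm wide, axis 25 mm up. On top a green hand wheel, 40 mm across, 51 to 64 mm above the underside (does not turn), good to grip. Same after a half turn. Origin: centre of the underside, z up. 0.3 kg.
- gauge: Loose pressure gauge upright on a brass tee with a flat foot, bore along its y: 50 mm long, 28 mm wide, axis 25 mm up. On top a round black dial case with a white face, 50 mm across, 45 to 65 mm above the underside, good to grip. A half turn of it does not matter. Origin: centre of the underside, z up. 0.3 kg.
- flux_tin: Bystander: round steel flux tin with orange lid, 60 mm across, 36 mm high, loose among the parts. Origin: centre of the underside. Leave it.
- tape: Bystander: yellow tape measure, 62 x 58 mm, 36 mm high, loose among the parts. Origin: centre of the underside. Leave it.

How it is judged:
By the outcome, as a careful person would: the job done as asked, in the order asked, and still so for the second after the job is handed in, with the robot touching nothing.
It also fails if it takes over 128 s, if anything falls off the work surface, if the arm or the gripper's body presses on something with over 40 N, if the wrist force passes 120 N, or if a joint passes its speed limit or range.

## Robot

A 7-joint arm with a two-finger parallel gripper is mounted at the origin on the work surface. World frame = base frame: x ahead of the robot, y to its left, z up, the work surface at z = 0. Lengths are in m, angles in rad, forces in N, time in s.
With the tool pointing down it reaches from about 0.4 to 0.85 m from the base axis. Payload 10.4 kg.
Tool frame: the origin (TCP) lies at the centre of the arm's flange, where the gripper is bolted on; the fingertips stand 182 mm ahead of it and the grasp point (between the pads) lies 164 mm ahead of it; z points along the fingers, y is the line along which they close (so a half turn about z gives the same grasp; the last joint's range is limited). The gripper opens to 87 mm and grips with 3 to 60 N. Pads are 19 mm wide; open, the fingers measure 117 mm over their backs; the gripper's body (75 mm by 190 mm) begins 51 mm behind the grasp point.
Start: joints at [-1.332, 0.332, -0.065, 1.46, 0.022, 1.35, -0.088], TCP at [0.162, 0.604, 0.405] pointing down, gripper open.
Joint ranges: [-2.6, 2.6], [-0.5, 2.12], [-1.47, 1.34], [0.16, 2.42], [-1.27, 4.41], [0.06, 2.06], [-2.6, 2.6]. Speed limits (rad/s): [2.22, 2.22, 2.79, 2.79, 3.14, 3.14, 3.14].

## Interface

Orientations are given as a unit quaternion [w, x, y, z].
In Python, from station import reach, move_linear, move_joints, ungrasp, clamp, hold, inverse_kinematics, read_state, capture, camera_params, IKError, close_job gives the robot as it stands. Calls block until the motion is done:
- reach(position, orientation): joint-space move of the TCP to a pose.
- move_linear(position, v=0.15, orientation=None, guard=None): straight line of the TCP; orientation=None keeps the orientation; v is the mean speed in m/s. With guard (N) it stops when the force on the tool has changed by that much, and returns True; else False.
- move_joints(angles): joint-space move.
- ungrasp() and clamp(): open the fingers fully, or close them until they stop; the grip force is fixed at half the most.
- hold(seconds).
- inverse_kinematics(position, orientation): joint angles nearest the present ones, or None.
- read_state(): the state.
- capture(name): name is "scene" or "top"; returns the picture (384x512x3 uint8, red, green, blue); there is no depth.
- camera_params(name): a dict with "camera_matrix" (3x3 intrinsics, pixels), "view" (4x4, takes a point from world to camera coordinates). Camera axes: x right, y down, z forward; pixel columns grow to the right and rows downward; lengths in m; the calibration is good to about 2 mm. A picture is of the moment at which its call begins. camera_params takes no time and is no camera call.
A pose or a line that the arm cannot do raises IKError and nothing moves.
- close_job(): hands the job in; it is judged then, once.
The state is a dict: "t": time; "joint_positions": joint angles; "dq": joint speeds; "effort": joint torques, N m; "ee_pos": TCP position; "eef_rot": TCP orientation; "contact_force": force on the tool from outside, world axes, zero at the start; "wrist_torque": the same for the moment, N m; "gripper_width": opening from 0.0 (shut) to 1.0 (fully open); "grasp_force": force on a finger pad.
Only numpy, scipy, OpenCV 4.12 (cv2) and the standard library are available. Lean on these libraries where they do the work, as an engineer would, in place of code of your own. Each camera call takes 0.05 s, during which the arm holds its last target. There are 200 camera calls.

## Working session

There is one attempt and no reset: what is moved stays moved. The work goes in short steps, each a Python script; the robot and the scene stay as the last script left them, time stands still between calls to the robot, and variables do not carry over. Pictures are saved under pics/ and viewed, at most 14 in all, crops included, and the job is handed in when it is done.

```bash
mkdir -p pics; ls
python3 - <<'E'
from station import *
import cv2,numpy as np
for n in("top","scene"):
    im=capture(n); cv2.imwrite(f"pics/{n}0.png",im[:,:,::-1]); 
    p=camera_params(n); print(n,np.round(p["camera_matrix"],1).tolist(),np.round(p["view"],4).tolist())
    cv2.imwrite(f"pics/{n}1.png",cv2.resize(im[:,:,::-1],(800,600),interpolation=cv2.INTER_CUBIC))
s=read_state();print(s["t"],s["ee_pos"],s["eef_rot"])
E
```

```text
pics
top [[440.4, 0.0, 253.3], [0.0, 440.4, 196.1], [0.0, 0.0, 1.0]] [[-0.0107, -0.9999, 0.0022, 0.0252], [-0.984, 0.0101, -0.1779, 0.5489], [0.1779, -0.004, -0.984, 1.0488], [0.0, 0.0, 0.0, 1.0]]
scene [[467.6, 0.0, 248.1], [0.0, 467.6, 199.2], [0.0, 0.0, 1.0]] [[-0.2609, 0.9653, 0.0039, 0.1341], [0.5794, 0.1598, -0.7992, -0.3001], [-0.7721, -0.2063, -0.601, 1.9061], [0.0, 0.0, 0.0, 1.0]]
0.1 [0.16172038 0.60360311 0.40404261] [-4.53749344e-05  1.30523980e-01  9.91444961e-01 -6.15213371e-04]
```

View pics/top1.png

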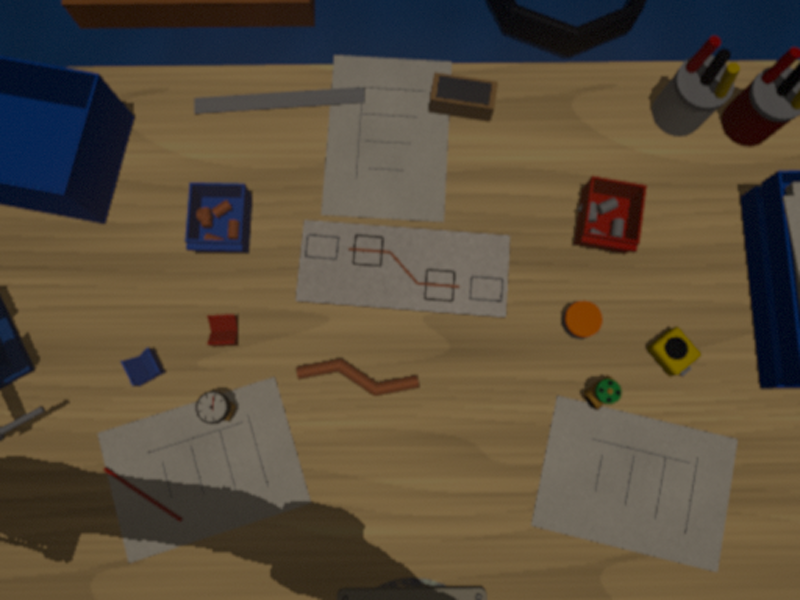

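View pics/scene1.png

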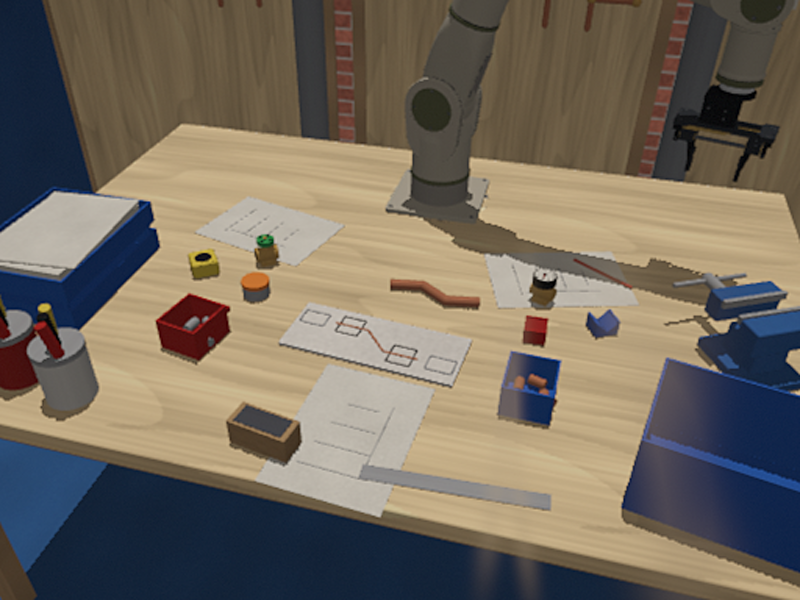

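The top view shows the board centred near (403,268) in the 800 px view, with the blue bin left (+y) and the red bin right. The rests are at (222,330) red and (143,367) blue, the gauge at (212,407), the pipe at (358,377) and the valve at (605,391). Next, enlarged crops.

Run:
```python
import cv2,numpy as np
t=cv2.imread("pics/top0.png"); s=cv2.imread("pics/scene0.png")
def crop(im,c0,r0,w,h,W,H,step):
    k=W/w; o=cv2.resize(im[r0:r0+h,c0:c0+w],(W,H),interpolation=cv2.INTER_CUBIC)
    o=cv2.convertScaleAbs(o,alpha=1.6,beta=10)
    for c in range(c0-c0%step+step,c0+w,step): 
        x=int((c+.5-c0)*k); cv2.line(o,(x,0),(x,6),(0,0,255),1); cv2.putText(o,str(c),(x-8,16),0,.35,(0,0,255),1)
    for r in range(r0-r0%step+step,r0+h,step):
        y=int((r+.5-r0)*k); cv2.line(o,(0,y),(6,y),(0,0,255),1); cv2.putText(o,str(r),(8,y+3),0,.35,(0,0,255),1)
    return o
a=np.hstack([crop(t,75,195,80,60,400,300,10),crop(t,365,225,80,60,400,300,10)])
b=np.hstack([crop(s,330,165,80,60,400,300,10),crop(s,115,145,80,60,400,300,10)])
cv2.imwrite("pics/m1.png",np.vstack([a,b]))
cv2.imwrite("pics/m2.png",crop(t,185,135,160,120,800,600,10))
```

```text
(no output)
```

View pics/m1.png

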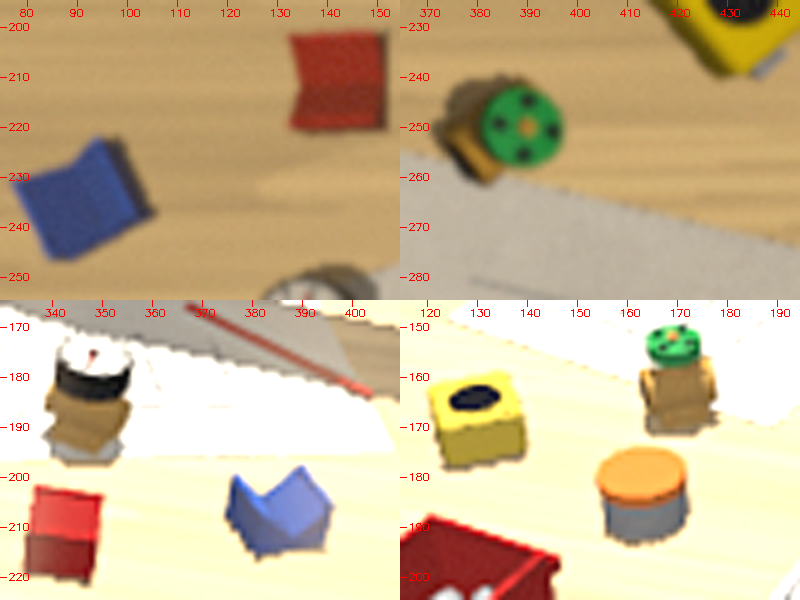

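View pics/m2.png

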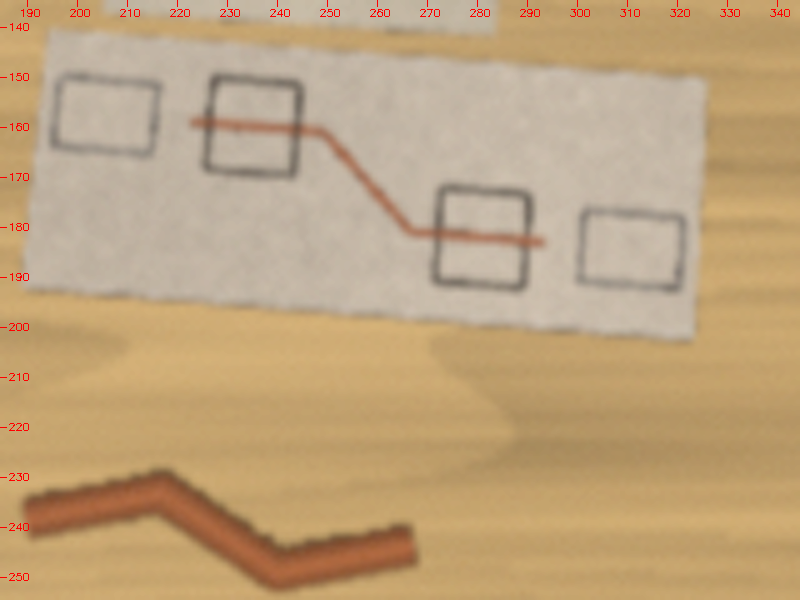

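The crops show both rests upright: the red trough runs about along y and the blue one is turned about 30°. The pipe has the same hand as the drawn line, and the valve yaw is unclear from above. Next I fit poses from the clicked corners and view an overlay for the valve and gauge.

```bash
cat > h.py <<'E'
import numpy as np,cv2
from scipy.optimize import least_squares
from station import *
P={n:camera_params(n) for n in("top","scene")}
def proj(n,X):
    X=np.atleast_2d(X); V=np.array(P[n]["view"]); c=X@V[:3,:3].T+V[:3,3]; u=c@np.array(P[n]["camera_matrix"]).T
    return u[:,:2]/u[:,2:]
def world(p,L):
    c,s=np.cos(p[2]),np.sin(p[2]); L=np.atleast_2d(np.asarray(L,float))
    return np.c_[p[0]+c*L[:,0]-s*L[:,1],p[1]+s*L[:,0]+c*L[:,1],L[:,2]]
def fit(L,px,g,n="top"):
    L=np.array(L,float)/1000; px=np.array(px,float)
    r=least_squares(lambda p:(proj(n,world(p,L))-px).ravel(),g,loss="soft_l1",f_scale=.5)
    return r.x,np.round((proj(n,world(r.x,L))-px),1).tolist()
E
python3 - <<'E'
from h import *
m2=lambda a:np.array(a)/5+[184.5,134.5]
m1=lambda a:np.array(a)/5+[74.5,194.5]
L=[(70,175,8),(70,-175,8),(-70,-175,8),(-70,175,8),(25,140,8),(25,62,8),(-25,-62,8),(-25,-140,8),(25,95,8),(25,25,8),(-25,-25,8),(-25,-95,8)]
b=m2([(50,30),(706,78),(692,340),(25,290),(106,115),(252.5,126),(482,238),(631.5,248),(193,122),(322,131),(411,232),(543,242)])
print("board",*fit(L,b,[.65,0,0]))
print("pipe",*fit([(25,95,11),(25,25,11),(-25,-25,11),(-25,-95,11)],m2([(28,518),(164,491),(280,568),(412,544)]),[.45,.05,0]))
print("red",*fit([(24,22,32),(-24,22,32),(24,-22,32),(-24,-22,32),(24,-22,0)],m1([(290,33),(288,131),(377,33),(379,130),(387,33)]),[.5,.2,0]))
print("blue",*fit([(24,22,32),(-24,22,32),(-24,-22,32),(24,-22,32)],m1([(97,137),(15,183),(60,261),(142,215)]),[.45,.35,-.5]))
print("wheel",*fit([(0,0,62)],[[365+122/5-.5,225+126/5-.5]],[.4,-.2,0]))
t=cv2.imread("pics/top0.png"); s=cv2.imread("pics/scene0.png")
def crop(n,im,X):
    c,r=np.round(proj(n,[X])[0]).astype(int)-[20,15]; o=cv2.resize(im[r:r+30,c:c+40],(400,300),interpolation=cv2.INTER_CUBIC)
    o=cv2.convertScaleAbs(o,alpha=1.4,beta=10)
    cv2.putText(o,f"{c},{r}",(5,12),0,.4,(0,0,255),1); return o
v=fit([(0,0,62)],[[365+122/5-.5,225+126/5-.5]],[.4,-.2,0])[0]
g=fit([(0,0,65)],[[212/1.5625-.5,407/1.5625-.5]],[.4,.2,0])[0]; print("g",g)
cv2.imwrite("pics/m3.png",np.vstack([np.hstack([crop(n,im,[p[0],p[1],.03]) for p in(v,g)]) for n,im in(("top",t),("scene",s))]))
E
```

```text
board [ 0.62346373  0.00649668 -0.08734097] [[-0.5, -0.2], [0.3, 0.0], [0.5, -0.2], [-1.0, -0.5], [-0.2, 0.2], [0.1, 0.2], [0.0, -0.1], [0.0, 0.2], [-0.5, 0.0], [0.2, 0.2], [0.0, 0.0], [0.5, 0.1]]
pipe [0.44220926 0.08285595 0.18094042] [[-0.0, -0.1], [-0.1, 0.0], [-0.3, 0.3], [0.5, -0.2]]
red [0.51796563 0.30213693 0.03331002] [[-0.1, 0.5], [0.2, -0.2], [-0.1, -0.2], [-0.5, -0.8], [0.7, 1.8]]
blue [ 0.45982931  0.4267896  -1.03849633] [[0.8, -0.1], [0.1, 0.6], [-0.8, 0.1], [-0.0, -0.7]]
wheel [ 0.41206076 -0.30622817  0.        ] [[0.0, -0.0]]
g [0.39387569 0.30373669 0.        ]
```

View pics/m3.png

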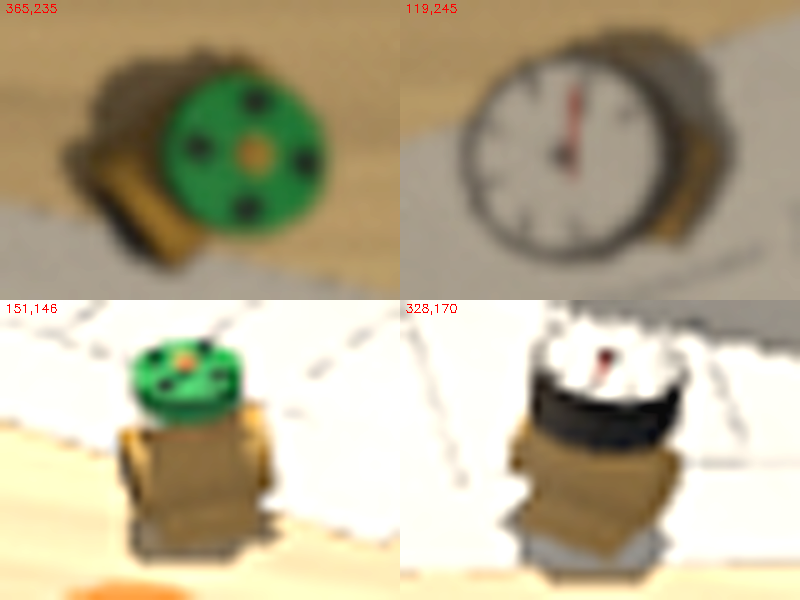

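The valve (left) shows a body edge from about (373,251) to (382.5,261) in top pixels, so its axes are near ±45°. The gauge (right) shows an edge near (144,269) to (152,260), also near ±45°. I check the candidate yaws by overlay.

Run:
```python
from h import *
I={"top":cv2.imread("pics/top0.png"),"scene":cv2.imread("pics/scene0.png")}
def crop(n,p,yaw,w):
    c,r=np.round(proj(n,[[p[0],p[1],.03]])[0]).astype(int)-[20,15]; o=cv2.resize(I[n][r:r+30,c:c+40],(400,300),interpolation=cv2.INTER_CUBIC)
    o=cv2.convertScaleAbs(o,alpha=1.4 if n=="top" else 1.0,beta=10)
    for z,col in((0,(0,0,255)),(.042,(255,0,0))):
        q=world([p[0],p[1],yaw],[(a*w/2,b*.025,z) for a,b in((1,1),(1,-1),(-1,-1),(-1,1))])
        cv2.polylines(o,[np.round((proj(n,q)-[c,r]+.5)*10).astype(int)],True,col,1)
    return cv2.resize(o,(267,200))
v=[.41206,-.30623]; g=[.39388,.30374]; d=np.pi/180
rows=[[crop("top",v,a*d,.034) for a in(45,-45,30)],[crop("scene",v,a*d,.034) for a in(45,-45,30)],[crop(n,g,a*d,.028) for n,a in(("top",-45),("scene",-45),("scene",45))]]
o=np.vstack([np.hstack(r) for r in rows]); cv2.imwrite("pics/m4.png",o[:600,:800])
```

```text
(no output)
```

View pics/m4.png

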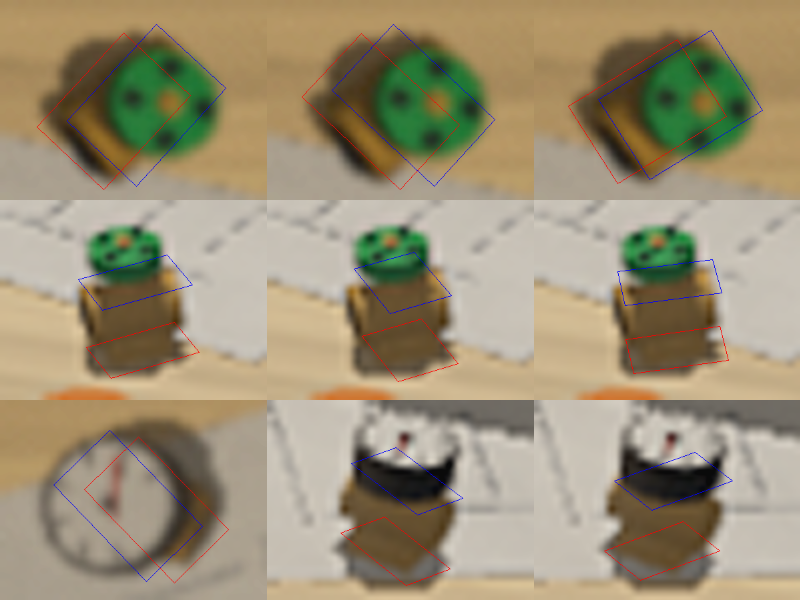

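```bash
cat >> h.py <<'E'
from scipy.spatial.transform import Rotation as R
BOARD=np.array([.62346,.00650,-.08734])
def on_board(x,y,yaw=0): q=world(BOARD,[(x/1000,y/1000,0)])[0]; return q[0],q[1],BOARD[2]+yaw
def quat(phi):
    y=np.array([np.cos(phi),np.sin(phi),0]); z=np.array([0,0,-1.]); 
    q=R.from_matrix(np.c_[np.cross(y,z),y,z]).as_quat(); return [q[3],*q[:3]]
def go(x,y,z,phi):
    """over a point, grasp point at z, fingers closing along phi (mod pi), shortest way"""
    q0=np.array(read_state()["joint_positions"]); best=None
    for k in(-1,0,1):
        o=quat(phi+k*np.pi); j=inverse_kinematics([x,y,z+.164],o)
        if j is not None:
            d=np.abs(np.array(j)-q0).max()
            if best is None or d<best[0]: best=(d,o,j)
    assert best is not None,"no ik"
    move_joints(best[2]); return best[1]
def lin(x,y,z,v=.15,**k): return move_linear([x,y,z+.164],v=v,**k)
def pick(x,y,phi,z,up=.13):
    go(x,y,max(up,.11),phi); lin(x,y,z); clamp(); s=read_state(); print("grip",round(s["gripper_width"]*87,1),"mm",round(float(s["grasp_force"]),1))
    lin(x,y,up,v=.25)
def place(x,y,phi,z,up=.13):
    go(x,y,up,phi); lin(x,y,z+.012,v=.25); c=lin(x,y,z,v=.04,guard=8); s=read_state()
    print("placed",c,np.round(s["ee_pos"]-[x,y,z+.164],4)); ungrasp(); lin(x,y,up,v=.25); print("t",read_state()["t"])
def snap(name,n="top"):
    im=capture(n)[:,:,::-1]; cv2.imwrite(f"pics/{name}.png",im); return im
E
python3 - <<'E'
from h import *
pick(.45983,.42679,-1.0385,.022); x,y,a=on_board(25,62); place(x,y,a,.0305)
E
```

```text
grip 47.8 mm 29.8
placed False [ 0.     -0.0001  0.0002]
t 7.65
```

Run:
```python
from h import *
pick(.51797,.30214,.0333,.022); x,y,a=on_board(-25,-62); place(x,y,a,.0305)
go(.45,.33,.2,0)
im=snap("a1"); o=cv2.convertScaleAbs(cv2.resize(im[135:255,185:345],(800,600),interpolation=cv2.INTER_CUBIC),alpha=1.5)
for p in((25,62),(-25,-62)):
    X,Y,A=on_board(*p); q=world([X,Y,A],[(.024,.022,.04),(.024,-.022,.04),(-.024,-.022,.04),(-.024,.022,.04)])
    cv2.polylines(o,[np.round((proj("top",q)-[184.5,134.5])*5).astype(int)],True,(0,255,0),1)
cv2.imwrite("pics/a1z.png",o)
```

```text
grip 47.6 mm 30.0
placed False [ 0.     -0.      0.0002]
t 14.6833
```

View pics/a1z.png

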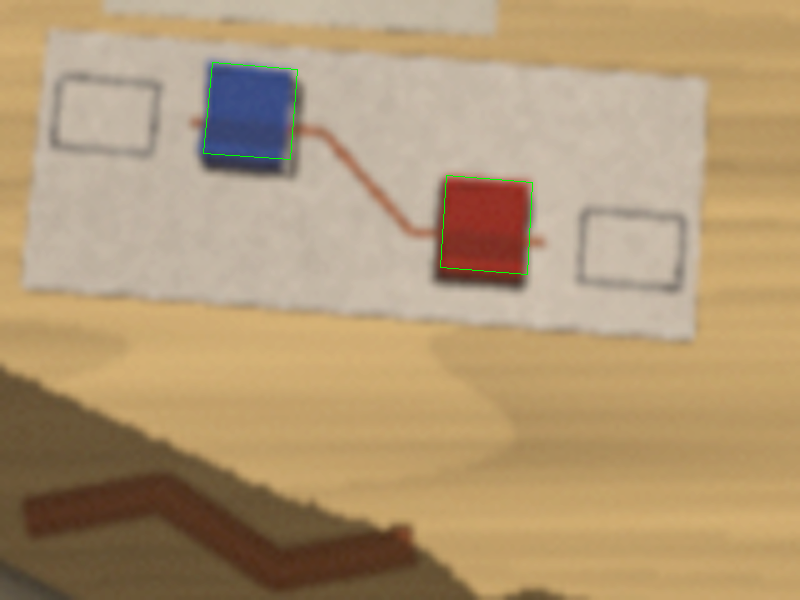

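The rests sit on their outlines: blue at (250,112) and red at (486,225) in the crop, within about 1.5 mm. Now the pipe.

Run:
```python
from h import *
pick(.44221,.08286,.18094-np.pi/4,.021); x,y,a=on_board(0,0); place(x,y,a-np.pi/4,.0436)
go(.45,.33,.2,0)
im=snap("a2"); o=cv2.convertScaleAbs(cv2.resize(im[135:255,185:345],(800,600),interpolation=cv2.INTER_CUBIC),alpha=1.5)
q=world(BOARD,np.array([(25,95,33.6),(25,25,33.6),(-25,-25,33.6),(-25,-95,33.6)])/1000)
cv2.polylines(o,[np.round((proj("top",q)-[184.5,134.5])*5).astype(int)],False,(0,255,0),1)
cv2.imwrite("pics/a2z.png",o)
```

```text
grip 21.2 mm 30.0
placed False [ 0.0002 -0.0001  0.0004]
t 23.275
```

View pics/a2z.png

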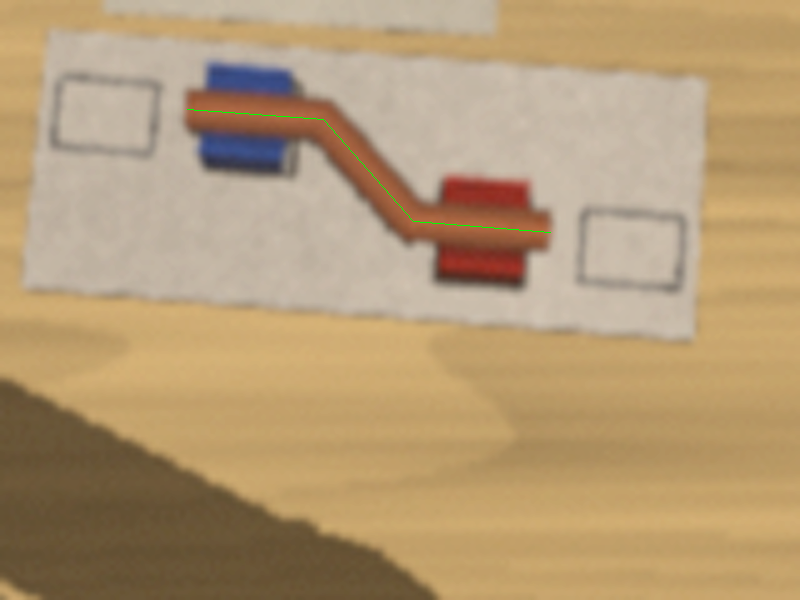

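The pipe lies along the drawn line, with ends at (187,110) and (549,232) in the crop. The blue rest has slid about 3 mm in +y and shows a sliver of outline at (293,162); I'll mend that at the end. Before squeezing the valve I check tape and tin clearance.

Run:
```python
from h import *
for p in((676,348),(676,328),(700,355),(682,374),(648,350),(583,317)): print(p,np.round(fit([(0,0,36)],[[p[0]/1.5625-.5,p[1]/1.5625-.5]],[.45,-.35,0])[0][:2],3))
v=np.array([.41206,-.30623]); a=np.radians(132); print([np.round(v+s*.058*np.array([np.cos(a),np.sin(a)]),3) for s in(1,-1)])
```

```text
(676, 348) [ 0.481 -0.427]
(676, 328) [ 0.513 -0.43 ]
(700, 355) [ 0.469 -0.464]
(682, 374) [ 0.439 -0.433]
(648, 350) [ 0.478 -0.382]
(583, 317) [ 0.532 -0.281]
[array([ 0.373, -0.263]), array([ 0.451, -0.349])]
```

Run:
```python
from h import *
w=lambda: round(read_state()["gripper_width"]*87,1)
x,y,yaw=.41206,-.30623,np.radians(42)
go(.45,-.1,.2,0)
go(x,y,.13,yaw+np.pi/2); lin(x,y,.027); clamp(); print("squeeze",w()); ungrasp(); lin(x,y,.13,v=.25)
go(x,y,.13,yaw)
go(.45,.1,.2,0)
im=snap("a3"); 
o=[]
for n in("top","scene"):
    if n=="scene": im=snap("a3s",n)
    c,r=np.round(proj(n,[[x,y,.03]])[0]).astype(int)-[20,15]; q=cv2.convertScaleAbs(cv2.resize(im[r:r+30,c:c+40],(400,300),interpolation=cv2.INTER_CUBIC),alpha=1.4 if n=="top" else 1)
    for z,col in((0,(0,0,255)),(.042,(255,0,0))):
        k=world([x,y,yaw],[(a*.017,b*.025,z) for a,b in((1,1),(1,-1),(-1,-1),(-1,1))]); cv2.polylines(q,[np.round((proj(n,k)-[c,r]+.5)*10).astype(int)],True,col,1)
    o.append(q)
cv2.imwrite("pics/a3z.png",np.hstack(o)); print(read_state()["t"])
```

```text
squeeze 50.8
33.275
```

View pics/a3z.png

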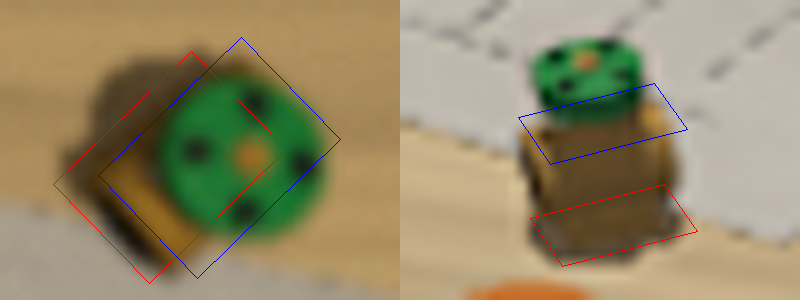

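The valve barely turned in the squeeze, since it jams by friction. The 50.8 mm width means the jaws were about 3° off, and the wheel holes suggest about 38°. I scan the yaw with squeezes and use the width as a gauge.

Run:
```python
from h import *
w=lambda: round(read_state()["gripper_width"]*87,2)
x,y=.41206,-.30623
go(x,y,.13,np.radians(39+90)); o=R.from_quat(np.roll(read_state()["eef_rot"],-1)); lin(x,y,.027)
for d in(39,36):
    q=(R.from_euler("z",d-39,degrees=True)*o).as_quat(); move_linear([x,y,.191],v=.15,orientation=[q[3],*q[:3]])
    clamp(); print(d,w()); ungrasp()
lin(x,y,.13,v=.25); print(read_state()["t"])
```

```text
39 50.17
36 49.96
39.9333
```

Run:
```python
from h import *
x,y=.41206,-.30623
pick(x,y,np.radians(36.2),.0575,up=.14); x,y,a=on_board(25,140); place(x,y,a,.066,up=.16)
go(.42,.12,.2,0)
# gauge: scan squeeze
w=lambda: round(read_state()["gripper_width"]*87,2)
x,y=.39388,.30374
go(x,y,.13,np.radians(-36+90)); o=R.from_quat(np.roll(read_state()["eef_rot"],-1)); lin(x,y,.025)
for d in(-36,-32,-40):
    q=(R.from_euler("z",d+36,degrees=True)*o).as_quat(); move_linear([x,y,.189],v=.15,orientation=[q[3],*q[:3]])
    clamp(); print(d,w()); ungrasp()
lin(x,y,.14,v=.25); print(read_state()["t"])
go(.45,-.2,.2,0)
im=snap("a4"); o1=cv2.convertScaleAbs(cv2.resize(im[140:200,185:285],(800,480),interpolation=cv2.INTER_CUBIC),alpha=1.5)
X,Y,A=on_board(25,140)
for z,col in((.008,(0,0,255)),(.05,(255,0,0))):
    k=world([X,Y,A],[(i*.017,j*.025,z) for i,j in((1,1),(1,-1),(-1,-1),(-1,1))]); cv2.polylines(o1,[np.round((proj("top",k)-[185,140]+.5)*8).astype(int)],True,col,1)
cv2.imwrite("pics/a4z.png",o1)
```

```text
grip 38.6 mm 30.0
placed False [0.     0.     0.0002]
t 47.5917
-36 53.01
-32 51.92
-40 53.01
56.5083
```

View pics/a4z.png

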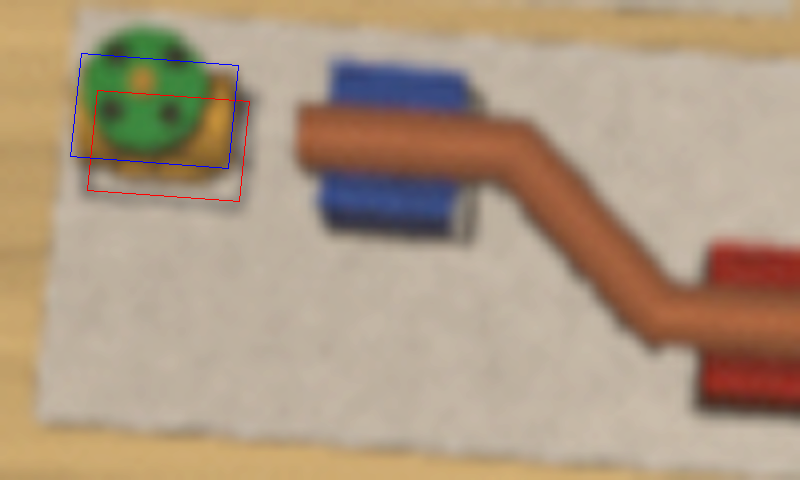

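The valve stands on its grey outline, with the wheel at (143,90) and its holes parallel to the board. The gauge widths point to a yaw smaller in magnitude, around -26°, so I continue the scan.

Run:
```python
from h import *
w=lambda: round(read_state()["gripper_width"]*87,2)
x,y=.39388,.30374
go(.42,.1,.2,np.radians(62))
go(x,y,.13,np.radians(-28+90)); o=R.from_quat(np.roll(read_state()["eef_rot"],-1)); lin(x,y,.025)
for d in(-28,-24,-20):
    q=(R.from_euler("z",d+28,degrees=True)*o).as_quat(); move_linear([x,y,.189],v=.15,orientation=[q[3],*q[:3]])
    clamp(); print(d,w()); ungrasp()
lin(x,y,.14,v=.25); print(read_state()["t"])
go(.45,-.1,.2,0)
o=[]
for n in("top","scene"):
    im=snap("a5"+n,n); c,r=np.round(proj(n,[[x,y,.03]])[0]).astype(int)-[20,15]; q=cv2.convertScaleAbs(cv2.resize(im[r:r+30,c:c+40],(400,300),interpolation=cv2.INTER_CUBIC),alpha=1.4 if n=="top" else 1)
    for z,col in((0,(0,0,255)),(.042,(255,0,0))):
        k=world([x,y,np.radians(-24)],[(a*.014,b*.025,z) for a,b in((1,1),(1,-1),(-1,-1),(-1,1))]); cv2.polylines(q,[np.round((proj(n,k)-[c,r]+.5)*10).astype(int)],True,col,1)
    o.append(q)
cv2.imwrite("pics/a5z.png",np.hstack(o))
```

```text
-28 50.76
-24 49.72
-20 49.88
67.75
```

View pics/a5z.png

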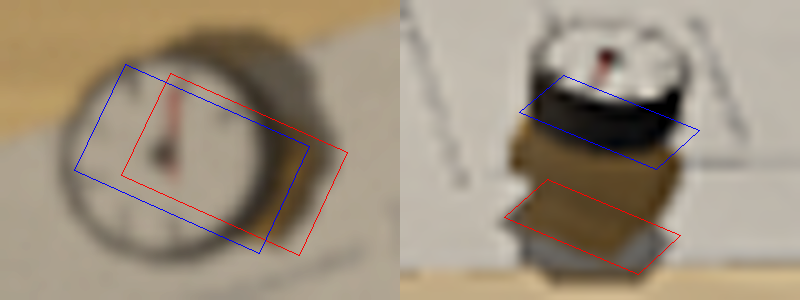

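The scan widths now read 49.7–49.9 mm, which pins the gauge yaw to within about 0.5° of -20°. In the crop the dial is at (163,155). I place it on its outline and check it against the board.

Run:
```python
from h import *
x,y=.39388,.30374
go(.42,.12,.2,np.radians(-20))
pick(x,y,np.radians(-20.4),.056,up=.16); go(.42,.05,.2,BOARD[2]); x,y,a=on_board(-25,-140); place(x,y,a,.0645,up=.16)
go(.42,.2,.2,0)
o=[]
im=snap("a6")
for p,w in(((-25,-140),.014),((25,62),.024)):
    X,Y,A=on_board(*p); c,r=np.round(proj("top",[[X,Y,.03]])[0]).astype(int)-[25,25]
    q=cv2.convertScaleAbs(cv2.resize(im[r:r+50,c:c+50],(400,400),interpolation=cv2.INTER_CUBIC),alpha=1.5)
    hh=.025 if w<.02 else .022
    for z,col in((.008,(0,0,255)),(.05 if w<.02 else .04,(255,0,0))):
        k=world([X,Y,A],[(i*w,j*hh,z) for i,j in((1,1),(1,-1),(-1,-1),(-1,1))]); cv2.polylines(q,[np.round((proj("top",k)-[c,r]+.5)*8).astype(int)],True,col,1)
    o.append(q)
cv2.imwrite("pics/a6z.png",np.hstack(o))
```

```text
grip 49.1 mm 30.0
placed False [0.     0.     0.0001]
t 78.1083
```

View pics/a6z.png

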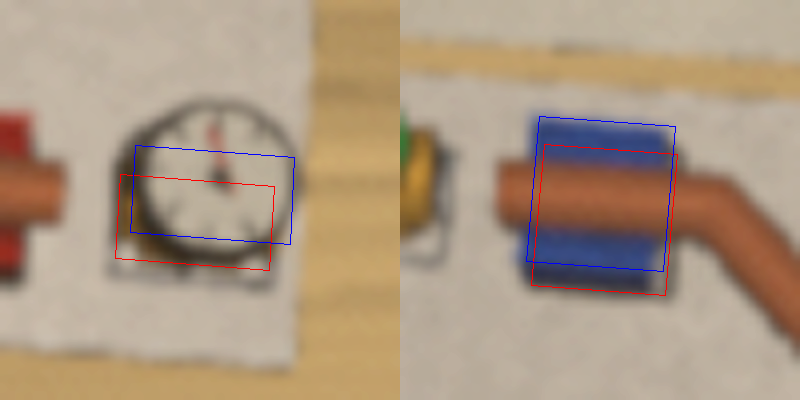

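The dial is centred over its outline, but the tee's yaw is still unclear: brass shows at (140,240). The blue rest sits about 3 mm toward +y. A closer look at gauge and valve from both cameras:

Run:
```python
from h import *
I={"top":cv2.imread("pics/a6.png")}; I["scene"]=snap("a6s","scene")
rows=[]
for n in("top","scene"):
    o=[]
    for p,w in(((-25,-140),.014),((25,140),.017)):
        X,Y,A=on_board(*p); c,r=np.round(proj(n,[[X,Y,.035]])[0]).astype(int)-[20,15]
        q=cv2.convertScaleAbs(cv2.resize(I[n][r:r+30,c:c+40],(400,300),interpolation=cv2.INTER_CUBIC),alpha=1.9 if n=="top" else 1.1)
        k=world([X,Y,A],[(i*w,j*.025,.008) for i,j in((1,1),(1,-1),(-1,-1),(-1,1))]); cv2.polylines(q,[np.round((proj(n,k)-[c,r]+.5)*10).astype(int)],True,(0,0,255),1)
        o.append(q)
    rows.append(np.hstack(o))
cv2.imwrite("pics/a7z.png",np.vstack(rows))
```

```text
(no output)
```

View pics/a7z.png

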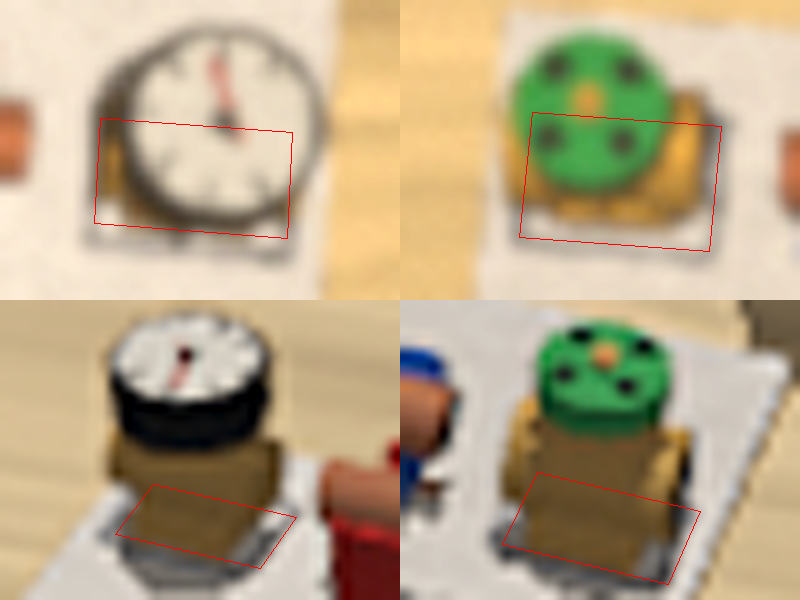

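Both fittings stand upright on their outlines, parallel to the board: gauge foot edge (135,535)–(235,562), valve foot edge (530,550)–(640,578) in the crop. The blue rest's offset averages only about 2.5 mm along the run, so I leave it rather than disturb the seated pipe.

```bash
python3 -c "
from station import *
print(read_state()['t']); print(close_job())"
```

```text
79.6
the job is handed in; nothing more can be done
None
```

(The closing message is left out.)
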